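Open the sheet clamp and draw the length gauge out to its marker

TASK

Get the cutting bench ready for the next strip: wind the sheet clamp's crank wheel one full turn anticlockwise (seen from above) to lift the clamp bar, and only then press the length gauge's lock button so that the gauge arm springs free. Draw the arm out by its knob until the pointed index on its head lines up with the point of the marker that is already set on the scale, and finish while still holding the arm there, because its spring would pull it back. Leave the marker, the mallet, the jar and the cardboard tape core where they are.

Things in the scene. Friction and masses are not known exactly. Their poses are not given: they have to be found in the camera images.
- crank (a joint): Angle of the crank wheel in rad, growing anticlockwise seen from above; it starts between 0 and 0.2 and has a hard stop at 6.6. Turning needs about 2 N at the knob; it stays where it is left, and a full turn lifts the clamp bar underneath by about 13 mm.
- crank_hub (a point): Centre of the top face of the steel crank wheel (148 mm diameter, 10 mm thick, axis vertical) on top of the green sheet clamp. The clamp's base is 200 x 240 mm with a bridge 235 mm long; it is fixed to the bench.
- crank_knob (a point): Centre of the wheel's upright black crank knob, 22 mm diameter and 50 mm tall, which stands on the wheel 55 mm from the axis and spins freely on its pin. The point lies 32 mm above the wheel's top face and 22 mm below the knob's top.
- gauge: The length gauge, fixed to the bench: a dark square sleeve (38 x 38 mm, 200 mm long, top 58 mm above the bench) out of whose mouth the arm slides along this frame's +y. Origin on the bench under the sleeve's mouth, z up. The aluminium scale with black lines every 10 mm (longer every 50 mm) lies alongside, 27 to 63 mm from the arm's axis on the +x side, its top 28 mm above the bench.
- gauge_arm: The telescoping arm: an aluminium bar 26 mm square with a steel head 36 x 36 mm (top 64 mm above the bench) at its outer end; travels 155 mm. Its frame coincides with that of the gauge when the arm is fully in, and moves along +y as the arm comes out. Locked fully in at the start; once the lock button is pressed a spring pops it out by 10 to 20 mm and from then on it no longer locks. Pulled farther, the same spring pulls it back (40 N/m, about 5 N at 140 mm).
- gauge_knob (a point): Centre of the upright black knob on the arm's head, 22 mm diameter, 49 mm tall, from 67 to 116 mm above the bench; the point is 92 mm above the bench, 24 mm below the knob's top, and 60 mm beyond the sleeve's mouth when the arm is in.
- button_top (a point): Centre of the top of the lock button: a round steel button of 24 mm diameter standing 12 mm proud of the sleeve's top, 45 mm behind the sleeve's mouth (105 mm from the knob while the arm is in). It is pressed straight down, travel 8 mm, 6 N fully down; the arm is freed after about 5 mm. It stays partly down while the arm is out.
- index (a point): Tip of the pointed steel index that sticks out sideways (gauge +x) from the arm's head, 36 mm above the bench; moves with the arm.
- marker (a point): Tip of the pointed brass marker block (14 mm wide) that sits clamped on the scale, 36 mm above the bench; its point faces the arm, 4 mm from the index's tip when the two line up. Its y axis is the gauge's +y. It is set 62 to 140 mm farther out than the index's starting place, differently each time.
- mallet: Bystander: rubber mallet lying on the bench, 280 mm long, with a wooden handle. Origin on the bench under the handle.
- jar: Bystander: glass jar with a steel cap, 70 mm diameter, 100 mm tall. Origin under its base.
- tape_roll: Bystander: cardboard tape core, 70 mm diameter, 45 mm tall. Origin under its centre.

How it is judged (in metres and radians):
On the way, in this order (a step that is already met when the one before it is completed fails the run):
1. the crank wheel has been wound a full turn while the gauge arm is still locked in (value of joint crank above 6.1 rad and y of gauge_arm in the frame of gauge below 0.004 m), for 0.1 s.
2. the lock button has been pressed and the arm has sprung free (y of gauge_arm in the frame of gauge above 0.007 m), for 0.1 s.
3. the arm is held with its index at the marker (y of index in the frame of marker between -0.004 and 0.004 m and contact force between the fingers and gauge_arm above 1 N and linear speed of gauge_arm below 0.02 m/s and value of joint crank above 6 rad), for 0.3 s.
At the end, for the whole second after the job is handed in: The gauge arm is held still by the fingers (over 1 N on it) with its index within 4 mm of the marker's point along the scale, and the crank wheel is still a full turn round (over 6.0 rad) (all of step 3); the arm keeps its last pose, push and grip.
It fails at once if the marker is pushed along the scale by over 3 mm (distance of marker from where it was at the start of the episode above 0.003 m).
It fails at once if the gauge arm leaves its sleeve before the clamp is open (y of gauge_arm in the frame of gauge above 0.007 m and value of joint crank below 5.9 rad).
It fails at once if a bystander is moved by over 20 mm (distance of any of mallet, jar, tape_roll from where it was at the start of the episode above 0.02 m).
It also fails if it takes over 72 s, if anything falls off the work surface, if the arm or the gripper's body presses on something with over 40 N, if the wrist force passes 120 N, or if a joint passes its speed limit or range.

ROBOT

A 6-joint arm with a two-finger parallel gripper is mounted at the origin on the work surface. World frame = base frame: x ahead of the robot, y to its left, z up, the work surface at z = 0. Lengths are in mm, angles in rad, forces in N, time in s.
With the tool pointing down it reaches from about 350 to 975 mm from the base axis. Payload 7.1 kg.
Tool frame: the origin (TCP) lies on the front face of the gripper's body, between the roots of the fingers; the fingertips stand 80 mm ahead of it and the grasp point (between the pads) lies 61 mm ahead of it; z points along the fingers, y is the line along which they close (so a half turn about z gives the same grasp; the last joint's range is limited). The gripper opens to 88 mm and grips with 3 to 60 N. Pads are 20 mm wide; open, the fingers measure 115 mm over their backs; the gripper's body (75 mm by 178 mm) begins 61 mm behind the grasp point.
Start: joints at [-1.216, 0.423, 1.63, -0, 1.089, -0.019], TCP at [228.239, -581.818, 302.675] pointing down, gripper open.
Joint ranges: [-3, 3], [-0.9, 2.11], [0.09, 2.58], [-1.31, 4.45], [0.11, 2.69], [-2.54, 2.54]. Speed limits (rad/s): [2.39, 2.39, 3.01, 3.14, 3.14, 3.14].

INTERFACE

Orientations are given as a rotation vector (axis times angle).
In Python, from workcell import readout, vision, close_job gives the robot as it stands.
- The arm moves only by the tool servo_tool, never from a script. Its argument "plan" is a list that holds one entry, the list of rows, each a list of 7 numbers: the gripper command: -1 is fully open, 1 is shut, values between are in proportion, then the shift along the world's x, y, z in units of 40 mm (1.0 is 40 mm), then the turn, a rotation vector about the world's x, y, z in units of 5 degrees (1.0 is 5 degrees). A call has 1 to 5 rows; each row shifts and turns the commanded pose from where the row before left it; what a row does not reach is not made up. A row lasts 1/12 s, in which the tool goes at most 41.7 mm and 7.16 degrees, less where a joint would pass 70% of its speed; a pose out of reach is approached as far as the arm can. A call is refused whole if a number of a shift passes 1 or a number of a turn 1, either way. A call with a gripper value outside its range is refused whole. The fingers move at their own pace and stop on an object; the grip force is fixed at half the most. Time passes only in rows, so rows that do not move let the fingers close. It gives the time, the measured TCP pose, the force, the opening and the grip force at its end, in the units of the state.
- readout.get_obs(): the state, without advancing time (a new reading comes with each control period).
- vision.get_image(name): name is "scene" or "top"; returns the picture (400x640x3 uint8, red, green, blue); there is no depth.
- vision.camera_params(name): a dict with "fx", "fy", "cx", "cy" (pixels), "rvec" (rotation vector, rad) and "tvec" (3), from world to camera coordinates, as OpenCV has them. Camera axes: x right, y down, z forward; pixel columns grow to the right and rows downward; lengths in mm; the calibration is good to about 2 mm. A picture is of the moment at which its call begins. camera_params takes no time and is no camera call.
- close_job(): hands the job in; it is judged then, once.
The state is a dict: "t": time; "qpos": joint angles; "qvel": joint speeds; "joint_torque": joint torques, N m; "ee_pos": TCP position; "orientation": TCP orientation; "ft_force": force on the tool from outside, world axes, zero at the start; "moment": the same for the moment, N m; "width": finger opening in mm; "grasp_force": force on a finger pad.
Only numpy, scipy, OpenCV 4.12 (cv2) and the standard library are available. Lean on these libraries where they do the work, as an engineer would, in place of code of your own. Each camera call takes 0.05 s, during which the arm holds its last target. There are 200 camera calls.

## Working session

There is one attempt and no reset: what is moved stays moved. The work goes in short steps, Python scripts to look and compute and a tool call to move; the robot and the scene stay as the last step left them, time stands still between calls to the robot, and variables do not carry over. Pictures are saved under pics/ and viewed, at most 10 in all, crops included, and the job is handed in when it is done.

Besides the shell and the picture viewer there is one more tool, called after "Call:" in YAML: its name, and indented under it one key for each argument. servo_tool: Moves the arm, as the interface text tells. Its arguments: {"type":"object","properties":{"plan":{"type":"array"}},"required":["plan"]}

```bash
mkdir -p pics
cat > h.py <<'E'
import numpy as np, cv2
from workcell import readout, vision, close_job
def ray(name,u,v):
    p=vision.camera_params(name);R=cv2.Rodrigues(np.array(p["rvec"],float))[0];t=np.array(p["tvec"],float).ravel()
    d=R.T@np.array([(u-p["cx"])/p["fx"],(v-p["cy"])/p["fy"],1.]);return -R.T@t,d
def onz(name,u,v,z):
    c,d=ray(name,u,v);return c+d*(z-c[2])/d[2]
def proj(name,P):
    p=vision.camera_params(name);K=np.array([[p["fx"],0,p["cx"]],[0,p["fy"],p["cy"]],[0,0,1.]])
    return cv2.projectPoints(np.array(P,float).reshape(-1,1,3),np.array(p["rvec"],float),np.array(p["tvec"],float),K,None)[0].reshape(-1,2)
def tri(u1,u2):
    A=[];b=[]
    for n,u in(("scene",u1),("top",u2)):
        c,d=ray(n,*u);d/=np.linalg.norm(d);M=np.eye(3)-np.outer(d,d);A.append(M);b.append(M@c)
    return np.linalg.lstsq(np.vstack(A),np.hstack(b),rcond=None)[0]
def snap(name,f):
    im=cv2.cvtColor(vision.get_image(name),cv2.COLOR_RGB2BGR);cv2.imwrite(f"pics/{f}.png",im);return im
E
python3 - <<'E'
from h import *
for n in("scene","top"):
    snap(n,n+"0");print(n,ray(n,320,200),vision.camera_params(n)["fx"])
o=readout.get_obs();print(o["t"],o["ee_pos"],o["orientation"],o["width"])
E
```

```text
scene (array([1333.28946121, -163.03205792,  734.00581918]), array([-0.771089  ,  0.10431405, -0.6282361 ])) 443.9314102866219
top (array([485.0175128 , -44.91624871, 978.16682855]), array([ 0.13473277, -0.03863926, -0.99031443])) 361.81656533442487
0.1 [ 228.10607496 -581.47659441  301.99949309] [-3.08556712e+00 -5.83479990e-01  4.07559398e-04] 87.89270892178962
```

View pics/scene0.png

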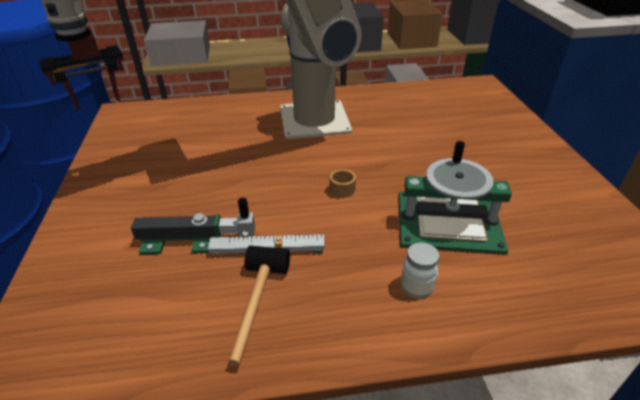

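View pics/top0.png

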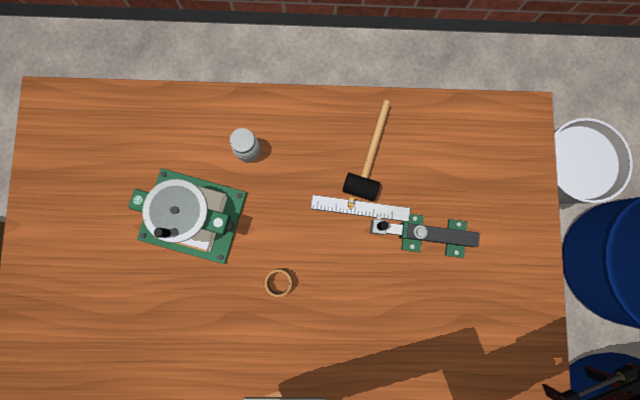

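The scene view shows the gauge sleeve at (190,228) with its knob at (243,210), the marker near (278,242), and the crank knob at (459,152). In the top view the wheel hub is at (175,211), the crank knob at (162,233), the button at (420,232), the gauge knob at (382,226) and the marker at (351,204). I'll enlarge these areas to measure them.

Run:
```python
import cv2,numpy as np
s=cv2.imread("pics/scene0.png");t=cv2.imread("pics/top0.png")
def c(im,x,y,w,h,k):return cv2.resize(im[y:y+h,x:x+w],None,fx=k,fy=k,interpolation=cv2.INTER_CUBIC)
a=c(t,300,180,200,75,4);b=c(s,130,190,200,75,4)
cv2.imwrite("pics/g.png",np.vstack([a,b]))
a=c(t,120,160,133,110,3);b=c(s,390,135,133,110,3)
cv2.imwrite("pics/k.png",np.hstack([a,b]))
```

```text
(no output)
```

View pics/g.png

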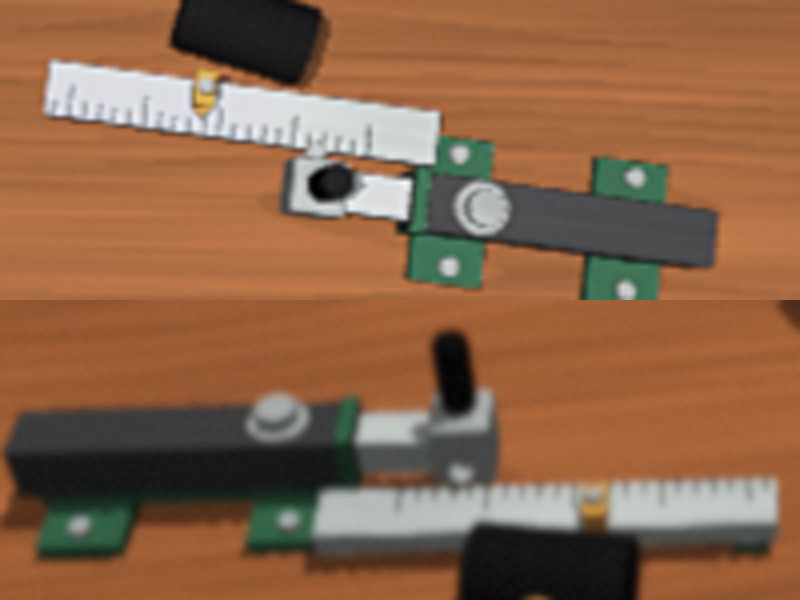

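View pics/k.png

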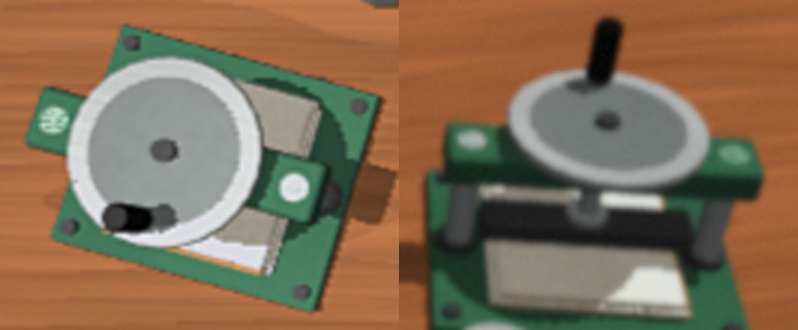

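The crops show these pixels:
- Top view: marker tip (350.8,209.3), index tip about (379.5,216), button (421.8,231.5), hub (174.3,210), crank knob top (159.5,232).
- Scene view: button (199,217), gauge knob top (242.5,200), hub (459.7,175), crank knob top (460,143.5).

Run:
```python
from h import *
np.set_printoptions(precision=1,suppress=True)
T=lambda x,y:(300+x/4,180+y/4)
S=lambda x,y:(130+x/4,190+(y-300)/4)
print("hub",tri((459.7,175),(174.3,210)),"knobtop",tri((460.3,143),(159.3,232.3)))
print("button",onz("top",*T(487,206),70),onz("scene",*S(277,406),70),tri(S(277,406),T(487,206)))
print("gknobtop tri",tri(S(450,338),T(330,182)),onz("top",*T(330,182),116),onz("scene",*S(450,338),116))
for n,p,q,z in(("far",(55,62),(440,112),28),("near",(45,117),(435,165),28),("sl1",(430,175),(718,210),58),("sl2",(415,232),(715,268),58)):
    P,Q=onz("top",*T(*p),z),onz("top",*T(*q),z);d=P-Q;print(n,P,Q,np.degrees(np.arctan2(-d[0],d[1])))
print("marker",onz("top",*T(203,117),36),"index",onz("top",*T(318,146),36))
print("jar top",onz("top",243,139,100),"tape",onz("top",279,283,22),"mallet head",onz("top",362,186,30))
print("scene idx",onz("scene",*S(460,478),36),"marker",onz("scene",*S(593,488),36))
```

```text
hub [569.2 257.9 143.3] knobtop [516.  269.6 193.4]
button [ 533.2 -339.4   70. ] [ 534.3 -334.5   70. ] [ 533.3 -336.9   70. ]
gknobtop tri [ 543.7 -230.4  114.2] [ 543.6 -229.6  116. ] [ 545.8 -230.7  116. ]
far [626.  -65.2  28. ] [ 597.5 -322.5   28. ] -6.312348769884048
near [589.2 -59.2  28. ] [ 562.1 -318.6   28. ] -5.9668919946031345
sl1 [ 553.1 -306.6   58. ] [ 533.9 -493.6   58. ] -5.887269710746684
sl2 [ 516.5 -296.5   58. ] [ 496.6 -490.3   58. ] -5.8450393367974245
marker [ 590.3 -162.9   36. ] index [ 572.5 -238.9   36. ]
jar top [753.5 114.3 100. ] tape [396.2  20.8  22. ] mallet head [ 653.9 -193.5   30. ]
scene idx [ 574.1 -235.    36. ] marker [ 594.2 -160.1   36. ]
```

Call:
servo_tool:
  plan:
    - [[-1, 0.3, 0.9, 0, 0, 0, -0.9], [-1, 0.3, 0.9, 0, 0, 0, -0.9], [-1, 0.3, 0.9, 0, 0, 0, -0.9], [-1, 0.3, 0.9, 0, 0, 0, -0.9], [-1, 0.3, 0.9, 0, 0, 0, -0.9]]

```text
t: 0.52
ee_pos: [288.2, -400.0, 302.3]
orientation: [-3.141, 0.037, 0.001]
ft_force: [0.6, 0.7, -0.3]
width: 87.9
grasp_force: 0.0
```

Call:
servo_tool:
  plan:
    - [[-1, 0.4, 0.9, 0, 0, 0, -0.9], [-1, 0.4, 0.9, 0, 0, 0, 0], [-1, 0.4, 0.9, 0, 0, 0, 0], [-1, 0.4, 0.9, 0, 0, 0, 0], [-1, 0.4, 0.9, 0, 0, 0, 0]]

```text
t: 0.93
ee_pos: [368.4, -220.0, 302.6]
orientation: [-3.138, 0.154, 0.0]
ft_force: [1.2, 0.5, 0.2]
width: 87.8
grasp_force: 0.0
```

Call:
servo_tool:
  plan:
    - [[-1, 0.3, 0.9, 0, 0, 0, 0], [-1, 0.3, 0.9, 0, 0, 0, 0], [-1, 0.3, 0.9, 0, 0, 0, 0], [-1, 0.3, 0.9, 0, 0, 0, 0], [-1, 0.3, 0.9, 0, 0, 0, 0]]

```text
t: 1.35
ee_pos: [428.2, -39.9, 302.6]
orientation: [3.138, -0.153, -0.0]
ft_force: [0.3, -1.3, 0.2]
width: 87.7
grasp_force: 0.0
```

Call:
servo_tool:
  plan:
    - [[-1, 0.3, 0.9, 0, 0, 0, 0], [-1, 0.3, 0.9, 0, 0, 0, 0], [-1, 0.3, 0.9, 0, 0, 0, 0], [-1, 0.3, 0.9, 0, 0, 0, 0], [-1, 0, 0, 0, 0, 0, 0]]

```text
t: 1.77
ee_pos: [478.0, 107.1, 302.8]
orientation: [-3.136, 0.146, -0.003]
ft_force: [0.2, 0.0, 0.3]
width: 87.8
grasp_force: 0.0
```

Call:
servo_tool:
  plan:
    - [[-1, 0.19, 0.81, 0, 0, 0, 0], [-1, 0.19, 0.81, 0, 0, 0, 0], [-1, 0.19, 0.81, 0, 0, 0, 0], [-1, 0.19, 0.81, 0, 0, 0, 0], [-1, 0.19, 0.81, 0, 0, 0, 0]]

```text
t: 2.18
ee_pos: [514.2, 265.3, 302.3]
orientation: [3.137, -0.153, -0.001]
ft_force: [0.6, 0.1, 0.3]
width: 87.8
grasp_force: 0.0
```

Call:
servo_tool:
  plan:
    - [[-1, 0, 0, 0, 0, 0, 0], [-1, 0, 0, -0.57, 0, 0, 0], [-1, 0, 0, -0.57, 0, 0, 0], [-1, 0, 0, -0.57, 0, 0, 0], [-1, 0, 0, 0, 0, 0, 0]]

```text
t: 2.6
ee_pos: [511.8, 262.3, 230.0]
orientation: [3.134, -0.153, -0.011]
ft_force: [-0.2, -0.5, -0.4]
width: 87.6
grasp_force: 0.0
```

Run:
```python
from h import *
o=readout.get_obs();print(o["ee_pos"],o["qpos"],o["ft_force"])
a=snap("scene","s1");b=snap("top","t1")
c=lambda im,x,y:cv2.resize(im[y:y+130,x:x+130],None,fx=3,fy=3,interpolation=cv2.INTER_CUBIC)
cv2.imwrite("pics/c1.png",np.hstack([c(b,100,150),c(a,390,80)]))
```

```text
[511.80381562 262.2847839  230.03871813] [ 4.52947698e-01  4.47006807e-01  1.78968719e+00 -2.10441143e-04
  9.13025042e-01  2.12146970e+00] [-0.22464246 -0.51251614 -0.43899344]
```

View pics/c1.png

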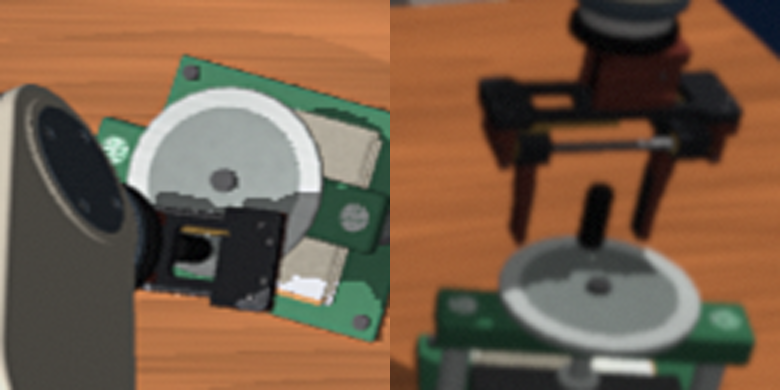

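The fingers straddle the crank knob, which sits between them in both views (scene crop knob (597,215) between fingers (520,..) and (650,..)). I'll shift slightly and close.

Call:
servo_tool:
  plan:
    - [[-1, 0.05, 0.13, 0, 0, 0, 0], [1, 0, 0, 0, 0, 0, 0], [1, 0, 0, 0, 0, 0, 0], [1, 0, 0, 0, 0, 0, 0], [1, 0, 0, 0, 0, 0, 0]]

```text
t: 3.12
ee_pos: [516.4, 269.5, 235.0]
orientation: [-3.137, 0.153, -0.002]
ft_force: [-0.9, -0.1, 0.1]
width: 64.8
grasp_force: 0.0
```

Call:
servo_tool:
  plan:
    - [[1, 0, 0, 0, 0, 0, 0], [1, 0, 0, 0, 0, 0, 0], [1, 0, 0, 0, 0, 0, 0]]

```text
t: 3.37
ee_pos: [516.2, 269.3, 234.3]
orientation: [3.138, -0.153, 0.0]
ft_force: [0.1, 0.2, -0.4]
width: 44.6
grasp_force: 0.0
```

Run:
```python
from h import *
o=readout.get_obs();print(o["t"],o["ee_pos"],o["ft_force"],o["width"],o["grasp_force"])
# rows of the orbit: start angle 167.6, r 54.5, 15 deg steps
a=np.radians(167.6+15*np.arange(25));p=54.5*np.c_[np.cos(a),np.sin(a)]/40
q=np.round(p,2);print(np.round(np.diff(q,axis=0),2).tolist())
```

```text
3.3667 [516.21756534 269.33648893 234.33477399] [ 0.10943801  0.15924887 -0.39662461] 44.61967906424421 0.0
[[-0.03, -0.35], [0.06, -0.35], [0.15, -0.32], [0.23, -0.28], [0.29, -0.2], [0.34, -0.12], [0.35, -0.03], [0.35, 0.06], [0.32, 0.15], [0.28, 0.23], [0.2, 0.29], [0.12, 0.34], [0.03, 0.35], [-0.06, 0.35], [-0.15, 0.32], [-0.23, 0.28], [-0.29, 0.2], [-0.34, 0.12], [-0.35, 0.03], [-0.35, -0.06], [-0.32, -0.15], [-0.28, -0.23], [-0.2, -0.29], [-0.12, -0.34]]
```

Call:
servo_tool:
  plan:
    - [[1, 0, 0, 0, 0, 0, 0], [1, 0, 0, 0, 0, 0, 0], [1, 0, 0, 0, 0, 0, 0], [1, 0, 0, 0, 0, 0, 0], [1, 0, 0, 0, 0, 0, 0]]

```text
t: 3.78
ee_pos: [516.3, 269.5, 234.2]
orientation: [-3.138, 0.153, -0.0]
ft_force: [-0.2, 1.1, -0.6]
width: 21.4
grasp_force: 30.0
```

Call:
servo_tool:
  plan:
    - [[1, -0.03, -0.35, 0, 0, 0, 0], [1, 0.06, -0.35, 0, 0, 0, 0], [1, 0, 0, 0, 0, 0, 0]]

```text
t: 4.03
ee_pos: [518.0, 239.5, 234.3]
orientation: [3.137, -0.154, 0.001]
ft_force: [1.8, -0.5, -1.9]
width: 21.9
grasp_force: 30.0
```

Gripped and turning with little force. Continue the orbit.

Call:
servo_tool:
  plan:
    - [[1, 0.15, -0.32, 0, 0, 0, 0], [1, 0.23, -0.28, 0, 0, 0, 0], [1, 0.29, -0.2, 0, 0, 0, 0], [1, 0.34, -0.12, 0, 0, 0, 0], [1, 0.35, -0.03, 0, 0, 0, 0]]

```text
t: 4.45
ee_pos: [572.6, 202.5, 234.2]
orientation: [-3.137, 0.155, 0.002]
ft_force: [-3.3, 8.8, -1.1]
width: 21.6
grasp_force: 30.0
```

Call:
servo_tool:
  plan:
    - [[1, 0.35, 0.06, 0, 0, 0, 0], [1, 0.32, 0.15, 0, 0, 0, 0], [1, 0.28, 0.23, 0, 0, 0, 0], [1, 0.2, 0.29, 0, 0, 0, 0], [1, 0.12, 0.34, 0, 0, 0, 0]]

```text
t: 4.87
ee_pos: [623.7, 245.0, 234.2]
orientation: [3.136, -0.155, -0.002]
ft_force: [-5.1, -2.7, 3.6]
width: 21.5
grasp_force: 30.0
```

Call:
servo_tool:
  plan:
    - [[1, 0.03, 0.35, 0, 0, 0, 0], [1, -0.06, 0.35, 0, 0, 0, 0], [1, -0.15, 0.32, 0, 0, 0, 0], [1, -0.23, 0.28, 0, 0, 0, 0], [1, -0.29, 0.2, 0, 0, 0, 0]]

```text
t: 5.28
ee_pos: [593.8, 307.4, 234.2]
orientation: [3.138, -0.152, 0.001]
ft_force: [-0.2, -6.0, 3.3]
width: 21.4
grasp_force: 30.0
```

Call:
servo_tool:
  plan:
    - [[1, -0.34, 0.12, 0, 0, 0, 0], [1, -0.35, 0.03, 0, 0, 0, 0], [1, -0.35, -0.06, 0, 0, 0, 0], [1, -0.32, -0.15, 0, 0, 0, 0], [1, 0, 0, 0, 0, 0, 0]]

```text
t: 5.7
ee_pos: [537.4, 302.3, 234.3]
orientation: [3.136, -0.151, -0.001]
ft_force: [3.5, -5.4, -3.8]
width: 21.3
grasp_force: 30.0
```

Call:
servo_tool:
  plan:
    - [[1, -0.28, -0.23, 0, 0, 0, 0], [1, -0.2, -0.29, 0, 0, 0, 0], [1, -0.11, -0.34, 0, 0, 0, 0], [1, 0, 0, 0, 0, 0, 0], [1, 0, 0, 0, 0, 0, 0]]

```text
t: 6.12
ee_pos: [515.9, 268.8, 234.3]
orientation: [-3.138, 0.153, -0.003]
ft_force: [5.3, -2.7, -4.0]
width: 20.9
grasp_force: 30.0
```

Call:
servo_tool:
  plan:
    - [[-1, 0, 0, 0, 0, 0, 0], [-1, 0, 0, 0, 0, 0, 0], [-1, 0, 0, 0, 0, 0, 0], [-1, 0, 0, 0, 0, 0, 0], [-1, 0, 0, 0, 0, 0, 0]]

```text
t: 6.53
ee_pos: [516.2, 269.7, 234.3]
orientation: [-3.138, 0.152, 0.0]
ft_force: [0.1, 0.6, -0.2]
width: 51.3
grasp_force: 0.0
```

Call:
servo_tool:
  plan:
    - [[-1, 0, 0, 0.57, 0, 0, 0], [-1, 0, 0, 0.57, 0, 0, 0], [-1, 0, 0, 0.57, 0, 0, 0], [1, 0, -0.95, 0, 0, 0, 0], [1, 0.03, -0.95, 0, 0, 0, 0]]

```text
t: 6.95
ee_pos: [518.2, 194.3, 304.3]
orientation: [-3.137, 0.147, -0.005]
ft_force: [-0.3, -0.6, -0.1]
width: 64.6
grasp_force: 0.0
```

Call:
servo_tool:
  plan:
    - [[1, 0.03, -0.95, 0, 0, 0, 0], [1, 0.03, -0.95, 0, 0, 0, 0], [1, 0.03, -0.95, 0, 0, 0, 0], [1, 0.03, -0.95, 0, 0, 0, 0], [1, 0.03, -0.95, 0, 0, 0, 0]]

```text
t: 7.37
ee_pos: [523.5, 1.8, 302.8]
orientation: [-3.138, 0.153, -0.0]
ft_force: [1.6, 0.1, 0.1]
width: 31.3
grasp_force: 0.0
```

Call:
servo_tool:
  plan:
    - [[1, 0.03, -0.95, 0, 0, 0, 0], [1, 0.03, -0.95, 0, 0, 0, 0], [1, 0.03, -0.95, 0, 0, 0, 0], [1, 0.03, -0.95, 0, 0, 0, 0], [1, 0.03, -0.95, 0, 0, 0, 0]]

```text
t: 7.78
ee_pos: [529.5, -188.3, 302.8]
orientation: [-3.138, 0.153, -0.0]
ft_force: [0.5, -0.2, -0.0]
width: 0.6
grasp_force: 0.0
```

Call:
servo_tool:
  plan:
    - [[1, 0.03, -0.95, 0, 0, 0, 0], [1, 0.03, -0.95, 0, 0, 0, 0], [1, 0.03, -0.95, 0, 0, 0, 0], [1, 0, -0.9, 0, 0, 0, 0], [1, 0, 0, 0, 0, 0, 0]]

```text
t: 8.2
ee_pos: [533.3, -342.1, 302.7]
orientation: [3.135, -0.159, 0.002]
ft_force: [0.0, 0.0, -0.4]
width: 0.5
grasp_force: 0.0
```

Run:
```python
from h import *
o=readout.get_obs();print(o["t"],o["ee_pos"],o["ft_force"],o["width"],o["qpos"])
a=snap("scene","s2");b=snap("top","t2")
c=lambda im,x,y,k=3:cv2.resize(im[y:y+130,x:x+130],None,fx=k,fy=k,interpolation=cv2.INTER_CUBIC)
cv2.imwrite("pics/c2.png",np.hstack([c(b,110,150),c(a,130,120)]))
```

```text
8.2 [ 533.27164308 -342.08404714  302.69229318] [ 0.02023854  0.01010002 -0.37544895] 0.5005606756595501 [-5.88684641e-01  4.34784696e-01  1.61124052e+00 -1.43770294e-03
  1.09312436e+00  1.08418212e+00]
```

View pics/c2.png

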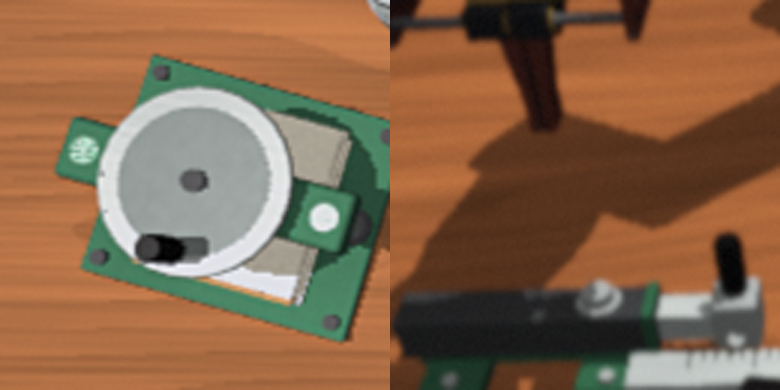

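The wheel knob is back at its starting pixel (159.5,232.3), so it has made a full turn. The gauge is still locked in, and I'll press the button now.

Call:
servo_tool:
  plan:
    - [[1, 0, 0, -0.9, 0, 0, 0], [1, 0, 0, -0.9, 0, 0, 0], [1, 0, 0, -0.9, 0, 0, 0], [1, 0, 0, -0.9, 0, 0, 0], [1, 0, 0, 0, 0, 0, 0]]

```text
t: 8.72
ee_pos: [530.3, -332.6, 152.1]
orientation: [-3.132, 0.15, 0.016]
ft_force: [-1.2, 1.3, -0.1]
width: 0.5
grasp_force: 0.0
```

Call:
servo_tool:
  plan:
    - [[1, 0, 0, -0.1, 0, 0, 0], [1, 0, 0, -0.1, 0, 0, 0], [1, 0, 0, -0.1, 0, 0, 0], [1, 0, 0, 0, 0, 0, 0], [1, 0, 0, 0, 0, 0, 0]]

```text
t: 9.13
ee_pos: [534.5, -337.0, 148.6]
orientation: [3.136, -0.153, 0.005]
ft_force: [1.7, 0.9, 3.1]
width: 0.5
grasp_force: 1.3
```

Call:
servo_tool:
  plan:
    - [[1, 0, 0, -0.05, 0, 0, 0], [1, 0, 0, -0.05, 0, 0, 0], [1, 0, 0, 0, 0, 0, 0], [1, 0, 0, 0, 0, 0, 0]]

```text
t: 9.47
ee_pos: [534.3, -337.0, 143.4]
orientation: [3.137, -0.153, 0.004]
ft_force: [3.4, 1.3, 5.3]
width: 0.3
grasp_force: 2.5
```

Run:
```python
from h import *
b=snap("top","t3");a=snap("scene","s3");p=cv2.imread("pics/scene0.png")
# knob dark blob in scene: compare with start
for im in(p,a):
    g=im[190:225,225:275].max(2)<45;g=g.astype(np.uint8);n,l,s,c=cv2.connectedComponentsWithStats(g)
    print([(s[i].tolist(),(c[i]+[225,190]).round(1).tolist()) for i in range(1,n) if s[i][4]>30])
```

```text
[([14, 9, 9, 19, 138], [243.1, 207.9])]
[([20, 8, 9, 20, 137], [249.3, 207.8])]
```

The arm has sprung out: the knob moved from column 243 to 249, about 15 mm. Next I go over to the knob with the gripper open.

Call:
servo_tool:
  plan:
    - [[1, 0, 0, 0.6, 0, 0, 0], [-1, 0, 0, 0.7, 0, 0, 0], [-1, 0, 0, 0.7, 0, 0, 0], [-1, 0.1, 0.75, 0, 0, 0, 0], [-1, 0.1, 0.75, 0, 0, 0, 0]]

```text
t: 9.98
ee_pos: [541.5, -277.7, 224.2]
orientation: [3.136, -0.157, 0.003]
ft_force: [0.1, 1.2, -0.8]
width: 23.7
grasp_force: 0.0
```

Call:
servo_tool:
  plan:
    - [[-1, 0.1, 0.75, 0, 0, 0, 0], [-1, 0, 0.75, 0, 0, 0, 0], [-1, 0, 0, 0, 0, 0, 0], [-1, 0, 0, 0, 0, 0, 0], [-1, 0, 0, 0, 0, 0, 0]]

```text
t: 10.4
ee_pos: [545.2, -217.1, 222.4]
orientation: [3.138, -0.152, -0.001]
ft_force: [-0.6, -1.1, -0.4]
width: 57.1
grasp_force: 0.0
```

Call:
servo_tool:
  plan:
    - [[-1, 0, 0, 0, 0, 0, 0], [-1, 0, 0, 0, 0, 0, 0], [-1, 0, 0, 0, 0, 0, 0]]

```text
t: 10.65
ee_pos: [545.3, -217.6, 222.5]
orientation: [3.138, -0.155, -0.0]
ft_force: [-0.6, -0.5, 0.9]
width: 77.1
grasp_force: 0.0
```

Run:
```python
from h import *
o=readout.get_obs();print(o["t"],o["ee_pos"],o["width"])
a=snap("scene","s4");b=snap("top","t4")
c=lambda im,x,y:cv2.resize(im[y:y+100,x:x+130],None,fx=3,fy=3,interpolation=cv2.INTER_CUBIC)
cv2.imwrite("pics/c4.png",np.hstack([c(b,310,170),c(a,190,160)]))
```

```text
10.65 [ 545.27439767 -217.63053406  222.53585116] 77.08034911041187
```

View pics/c4.png

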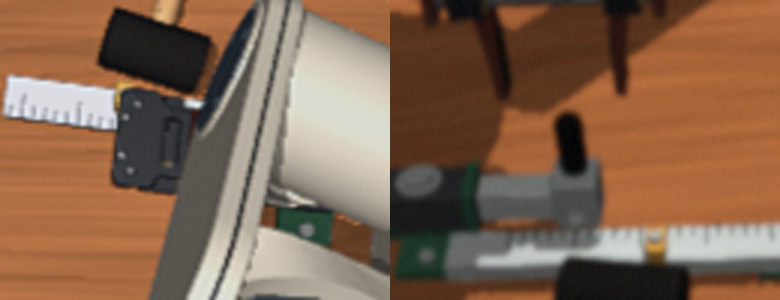

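The fingers (scene columns ~357 and ~396 equivalent) straddle the freed knob at scene crop (570,140). Descend and grip.

Call:
servo_tool:
  plan:
    - [[-1, 0, 0, -0.58, 0, 0, 0], [-1, 0, 0, -0.58, 0, 0, 0], [-1, 0, 0, -0.58, 0, 0, 0], [1, 0, 0, 0, 0, 0, 0], [1, 0, 0, 0, 0, 0, 0]]

```text
t: 11.17
ee_pos: [544.8, -216.6, 152.3]
orientation: [-3.137, 0.153, 0.004]
ft_force: [0.1, 0.3, 0.7]
width: 77.8
grasp_force: 0.0
```

Call:
servo_tool:
  plan:
    - [[1, 0, 0, 0, 0, 0, 0], [1, 0, 0, 0, 0, 0, 0], [1, 0, 0, 0, 0, 0, 0], [1, 0, 0, 0, 0, 0, 0], [1, 0, 0, 0, 0, 0, 0]]

```text
t: 11.58
ee_pos: [545.8, -216.8, 153.9]
orientation: [3.137, -0.153, 0.002]
ft_force: [-0.1, -0.2, -0.3]
width: 44.5
grasp_force: 0.0
```

Call:
servo_tool:
  plan:
    - [[1, 0, 0, 0, 0, 0, 0], [1, 0, 0, 0, 0, 0, 0], [1, 0, 0, 0, 0, 0, 0], [1, 0, 0, 0, 0, 0, 0]]

```text
t: 11.92
ee_pos: [545.5, -216.7, 153.1]
orientation: [3.138, -0.153, 0.0]
ft_force: [-0.7, -0.5, 1.5]
width: 21.7
grasp_force: 30.0
```

Call:
servo_tool:
  plan:
    - [[1, 0.03, 0.32, 0, 0, 0, 0], [1, 0.04, 0.32, 0, 0, 0, 0], [1, 0.03, 0.32, 0, 0, 0, 0], [1, 0.03, 0.32, 0, 0, 0, 0], [1, 0, 0, 0, 0, 0, 0]]

```text
t: 12.33
ee_pos: [551.5, -163.0, 153.2]
orientation: [-3.138, 0.15, -0.002]
ft_force: [3.3, 0.9, -1.6]
width: 21.7
grasp_force: 30.0
```

Call:
servo_tool:
  plan:
    - [[1, 0, 0, 0, 0, 0, 0]]

```text
t: 12.42
ee_pos: [551.4, -164.0, 153.2]
orientation: [-3.138, 0.15, -0.002]
ft_force: [3.4, 0.4, -1.7]
width: 21.5
grasp_force: 30.0
```

Run:
```python
from h import *
o=readout.get_obs();print(o["t"],o["ee_pos"],o["width"],o["ft_force"])
# average frames for less noise
a=snap("scene","s5");b=snap("top","t5")
c=lambda im,x,y:cv2.resize(im[y:y+60,x:x+80],None,fx=5,fy=5,interpolation=cv2.INTER_CUBIC)
cv2.imwrite("pics/c5.png",np.hstack([c(b,320,180),c(a,230,200)]))
```

```text
12.4167 [ 551.36637881 -164.04331961  153.18211242] 21.465384803164635 [ 3.40707851  0.40339446 -1.73799311]
```

View pics/c5.png

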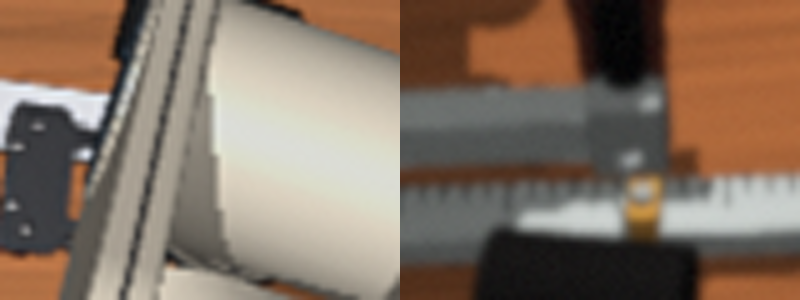

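The scene crop shows the index tip at about (276,231.4) and the marker block centre at about (278.8,239), so a few millimetres remain. The gripper hides this area in the top view.

Run:
```python
from h import *
np.set_printoptions(precision=1,suppress=True)
d=np.array([np.sin(np.radians(6)),np.cos(np.radians(6)),0]);e=np.array([d[1],-d[0],0])
P0=np.array([551,-165,0])
f=lambda p:((p-P0)@d,(p-P0)@e)
g=lambda x,y:(230+(x-400)/5-.4,200+y/5-.4)
print("idx",f(onz("scene",*g(630,157),36)))
for z in(36,42,48):print(z,"screw",f(onz("scene",*g(642,188),z)))
print("block front mid",f(onz("scene",*g(643,225),36)))
im=cv2.imread("pics/t0.png") if 0 else cv2.imread("pics/top0.png")
h=cv2.cvtColor(im,cv2.COLOR_BGR2HSV);m=((h[...,1]>110)&(h[...,2]>90)&(h[...,0]>10)&(h[...,0]<30)).astype(np.uint8)
r=m[192:213,340:362];ys,xs=np.nonzero(r)
for y in np.unique(ys):print(192+y,340+xs[ys==y].min(),340+xs[ys==y].max())
s=cv2.imread("pics/s5.png");h=cv2.cvtColor(s,cv2.COLOR_BGR2HSV)
for y in range(233,249):
    q=np.nonzero((h[y,268:292,1]>130)&(h[y,268:292,0]>14)&(h[y,268:292,0]<32))[0]+268;print(y,q.min() if len(q) else None,q.max() if len(q) else None,len(q))
print("tip top",f(onz("top",350.4,208.9,36)), "initial index top",f(onz("top",379.1,216.1,36)))
# index predicted px if 4mm from marker; knob-based
print(proj("scene",P0+e*35+np.array([0,0,36])),proj("top",np.array([543.7,-230.4,36])+e*35*np.array([1,1,0])))
```

```text
idx (np.float64(2.568888596200951), np.float64(22.080105734683126))
36 screw (np.float64(8.819018396243028), np.float64(43.09126857405402))
42 screw (np.float64(9.462935592114379), np.float64(49.40674907265848))
48 screw (np.float64(10.106852787985748), np.float64(55.72222957126283))
block front mid (np.float64(10.07617174928718), np.float64(67.02401868029662))
192 340 343
193 340 346
194 340 349
195 340 352
196 340 356
197 340 359
198 344 361
199 348 361
200 359 361
202 348 349
203 348 353
204 348 352
205 348 352
206 349 352
207 349 351
208 350 350
233 None None 0
234 None None 0
235 None None 0
236 281 281 1
237 None None 0
238 None None 0
239 None None 0
240 None None 0
241 276 280 5
242 276 280 5
243 276 280 5
244 276 280 5
245 276 280 5
246 277 280 4
247 277 280 4
248 279 279 1
tip top (np.float64(7.186241514647725), np.float64(39.651893715723055)) initial index top (np.float64(-70.0695319563339), np.float64(30.068916157603905))
[[274.3 234.9]] [[377.7 214.2]]
```

Call:
servo_tool:
  plan:
    - [[1, 0.01, 0.08, 0, 0, 0, 0], [1, 0.01, 0.09, 0, 0, 0, 0], [1, 0, 0, 0, 0, 0, 0], [1, 0, 0, 0, 0, 0, 0]]

```text
t: 12.85
ee_pos: [551.9, -159.1, 153.2]
orientation: [3.137, -0.154, 0.002]
ft_force: [2.8, -1.8, -3.3]
width: 21.6
grasp_force: 30.0
```

Run:
```python
from h import *
o=readout.get_obs();print(o["t"],o["ee_pos"],o["width"],o["ft_force"])
a=np.mean([cv2.cvtColor(vision.get_image("scene"),cv2.COLOR_RGB2BGR).astype(float) for _ in range(4)],0).astype(np.uint8)
cv2.imwrite("pics/s6.png",a)
k=14;x0,y0=255,215
c=cv2.resize(a[y0:y0+36,x0:x0+50],None,fx=k,fy=k,interpolation=cv2.INTER_CUBIC)
# draw guides: constant-gauge-y lines at z=36 through given along values
d=np.array([np.sin(np.radians(6)),np.cos(np.radians(6)),0]);e=np.array([d[1],-d[0],0])
P0=np.array([551.8,-158.6,36])
for s in(-4,0,4,8):
    q=(proj("scene",[P0+d*s+e*18,P0+d*s+e*63])-[x0,y0]+.5)*k
    cv2.line(c,*[tuple(int(v) for v in r) for r in q],(0,0,255) if s==0 else (255,255,0),1)
q=(proj("scene",[P0+e*35.7,P0+e*39.7])-[x0,y0]+.5)*k;print(q)
cv2.imwrite("pics/c6.png",c)
```

```text
12.85 [ 551.85925492 -159.13053957  153.17302995] 21.558721954763314 [ 2.82326077 -1.77983368 -3.273677  ]
[[315.97832092 287.52275647]
 [315.10502473 304.43348646]]
```

View pics/c6.png

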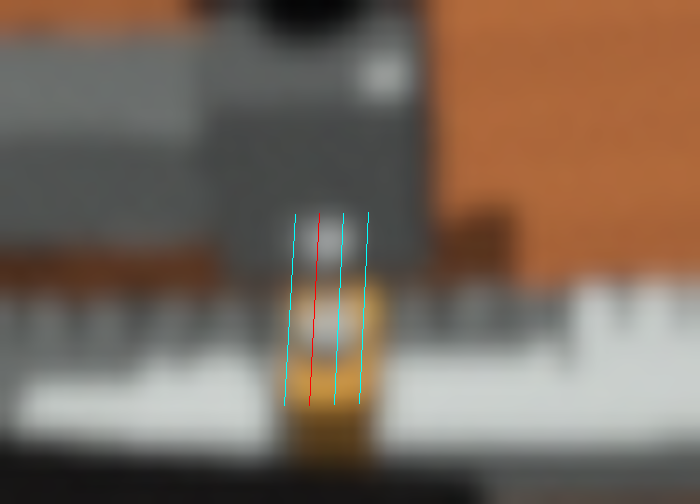

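The index spot is at crop (328,240) and the marker block centre at about (331,350). Allowing for perspective slant, the marker is about 1.2 mm farther out, so I'll make a final nudge.

Call:
servo_tool:
  plan:
    - [[1, 0, 0.03, 0, 0, 0, 0], [1, 0, 0, 0, 0, 0, 0], [1, 0, 0, 0, 0, 0, 0], [1, 0, 0, 0, 0, 0, 0], [1, 0, 0, 0, 0, 0, 0]]

```text
t: 13.47
ee_pos: [552.0, -158.2, 153.2]
orientation: [3.137, -0.154, 0.002]
ft_force: [5.1, -4.5, -3.5]
width: 21.2
grasp_force: 30.0
```

Call:
servo_tool:
  plan:
    - [[1, 0, 0, 0, 0, 0, 0], [1, 0, 0, 0, 0, 0, 0], [1, 0, 0, 0, 0, 0, 0], [1, 0, 0, 0, 0, 0, 0], [1, 0, 0, 0, 0, 0, 0]]

```text
t: 13.88
ee_pos: [552.0, -158.2, 153.2]
orientation: [3.137, -0.154, 0.002]
ft_force: [5.1, -3.4, -3.6]
width: 21.5
grasp_force: 30.0
```

```bash
python3 -c "
from h import *
o=readout.get_obs();print(o['t'],o['ee_pos'],o['grasp_force']);print(close_job())"
```

```text
13.8833 [ 551.96896205 -158.21921155  153.17460345] 29.99929121491732
the job is handed in; nothing more can be done
None
```

I wound the crank a full turn, pressed the lock button so the arm sprang free, and handed the job in at 13.9 s with the arm held at the marker, aligned to within about 1–2 mm by my camera estimate; no verdict was returned.

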